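Put the lidded loaf tin away under the rack's upper shelf

ROBOT

A 7-joint arm with a two-finger parallel gripper is mounted at the origin on the work surface. World frame = base frame: x ahead of the robot, y to its left, z up, the work surface at z = 0. Lengths are in mm, angles in rad, forces in N, time in s.
With the tool pointing down it reaches from about 400 to 875 mm from the base axis. Payload 4.4 kg.
Tool frame: the origin (TCP) lies on the centre line of the jaws, within the pads' length; the fingertips stand 14 mm ahead of it and the grasp point (between the pads) lies 5 mm behind it (tips_ahead is the distance from the TCP to the fingertips, in mm); z points along the fingers, y is the line along which they close (so a half turn about z gives the same grasp; the last joint's range is limited). The gripper opens to 85 mm and grips with 20 to 120 N. Pads are 22 mm wide; open, the fingers measure 114 mm over their backs; the gripper's body (76 mm by 85 mm) begins 54 mm behind the grasp point. The pads swing forward as they close: fully open they stand 13 mm farther back than shut.
Start: joints at [-1.221, 0.628, 0.038, 1.517, -0.027, 0.996, -0.02], TCP at [262.528, 594.64, 245.313] pointing down, gripper open.
Joint ranges: [-3.06, 3.06], [-0.37, 2.12], [-1.25, 1.32], [0.18, 2.47], [-1.1, 4.24], [0.23, 1.98], [-2.94, 2.94]. Speed limits (rad/s): [2.57, 2.57, 3.14, 3.14, 3.14, 3.14, 3.14].

INTERFACE

Orientations are given as [roll, pitch, yaw] about the fixed x, y, z axes, in that order (R = Rz(yaw) Ry(pitch) Rx(roll)).
In Python, from cell import * gives the robot as it stands.
- The arm moves only by the tool move_arm, never from a script. Its argument "rows" is text: rows parted by semicolons, each of 7 numbers parted by spaces: the shift along the tool's x, y, z scaled (see below), then the turn, a rotation vector about the tool's x, y, z scaled (see below), then the closure, from -1 (fully open) to 1 (shut). A call has 1 to 12 rows; each row is the pose to reach, as a shift and turn from the pose commanded when the call began, along the tool's axes at that moment; what a row does not reach only later rows make up. The controller multiplies each number of a shift by 0.3 m and each number of a turn by pi/2 rad. A row lasts 1/12 s, in which the tool goes at most 41.7 mm and 7.16 degrees, less where a joint would pass 70% of its speed; a pose out of reach is approached as far as the arm can. A call with a number of a shift or a turn outside -1 to 1 is refused whole. A call with a gripper value outside its range is refused whole. The fingers move at their own pace and stop on an object; the grip force is fixed at half the most. Time passes only in rows, so rows that repeat a pose let the fingers close. It gives the time, the measured TCP pose, the force, the opening and the grip force at its end, in the units of the state.
- read_state(): the state, without advancing time (a new reading comes with each control period).
- get_image(name): name is "scene" or "side" or "wrist"; returns a dict with "img" (400x640x3 uint8, red, green, blue), "vfov" (degrees; the focal length in pixels is half the picture's height over the tangent of half this angle, whatever the lens; pixels are square), "cx", "cy" (the principal point, pixels), "k1" (the pictures are not rectified: a ray, as slopes to the right and down, at radius r is drawn at 1 + k1 r^2 times it, then the intrinsics apply), "extrinsics" (4x4, takes a point from camera to world coordinates); the wrist camera has in their place "T_tool_cam" (4x4, takes a point from camera to tool coordinates, whose origin is the TCP and whose axes are the flange's). Camera axes: x right, y up, looking along -z (the intrinsics and any distortion apply to the point x, -y, -z); pixel columns grow to the right and rows downward; lengths in mm; the calibration is good to about 2 mm. A picture is of the moment at which its call begins: read the wrist's pose just before it. There is no depth.
- finish_job(): hands the job in; it is judged then, once.
The state is a dict: "clock": time; "qpos": joint angles; "qd": joint speeds; "tau": joint torques, N m; "eef_pos": TCP position; "tool_rot": TCP orientation; "force": force on the tool from outside, world axes, zero at the start; "torque": the same for the moment, N m; "width": finger opening in mm; "gripper_force": force on a finger pad.
Only numpy, scipy, OpenCV 4.12 (cv2) and the standard library are available. Lean on these libraries where they do the work, as an engineer would, in place of code of your own. Each camera call takes 0.05 s, during which the arm holds its last target. There are 200 camera calls.

TASK

Put the loose loaf tin away: slide its lid fully shut on the counter, then set the tin in the one free place on the wire rack's lower shelf, under the upper shelf, lengthways like the two tins already there. Push it back until its lip end is in line with the upper shelf's front edge like theirs, keep it right way up, and leave everything else where it stands.

Things in the scene. Friction and masses are not known exactly. Their poses are not given: they have to be found in the camera images.
- tin: the loose loaf tin, dark metal, bright rims, straight-sided, 165 long (its x) x 60 wide (y) x 58 high, about 0.5 kg with its lid, loose; starts on the counter in front of the rack, lying crosswise, lid part open. Origin: centre of its underside, z up. Its -x end is the lip end, where the lid slides out. The flat side walls can be gripped across the 60 mm width.
- lid (a joint): how far the tin's lid is open (m): 0 shut, most 0.10. The flat lid, 3 thick, lies on the rims (shut tin 61 high), cannot come off and slides along the tin's x: open, it sticks out past the lip end (-x) by this much; a push towards +x shuts it, until its lip meets the tin's end. About 1 N of friction; it stays where it is left.
- lid_lip (a point): middle of the outer face of the lid's turned-down lip, 51 above the tin's underside. The lip is a plate 50 wide, 3 thick, from 42 to 60 above the underside, at the lid's -x end. Lid shut: 85.5 from the tin's centre.
- rack: chrome wire counter rack, fixed, two shelves, open front and back. Origin: on the counter under the middle of the upper shelf's front edge; x points into the rack, away from the robot, y left, z up. 390 wide (y -195 to 195), 200 deep; posts of 19 diameter, collars 26, at x 14 and 186, y -199 and 199.
- lower_front (a point): middle of the lower shelf's front edge, on its top face: rack x -30, z 40; the shelf runs back to x 200, and tins slide on it. It has three places, centred at about rack y 95, 0 and -95: two are taken by tin_a and tin_b, one is free. A tin put away has its origin at about rack x 85, z 40.
- upper_front (a point): middle of the upper shelf's front edge, on its underside: rack x 0, z 140 (the gap between the shelves is 100 high). The shelf is 20 thick and runs back to x 200; boxes and a tub stand on it at its front edge, fixed, up to z 245.
- tin_a: a tin like the loose one, lid shut (165 x 60 x 61; with lip 168 long), standing loose in one of the three places, lip end (its -x) towards the robot and in line with the upper shelf's front edge. Origin: centre of its underside.
- tin_b: another such tin in another of the three places. Origin: centre of its underside.
- bowl: bystander: steel mixing bowl, 150 across, 65 high, loose on the counter left of the rack. Origin: centre of its underside.
- shaker: bystander: metal flour shaker, 68 across, 101 high, with a side handle, loose on the counter right of the rack. Origin: centre of its underside.
There are look-alikes about, which are no part of the job. Leave any orange or turquoise look-alike of the tin alone.

How it is judged (in metres and radians):
On the way:
1. the lid is slid shut (within 3 mm) while the tin stands on the counter (value of joint lid below 0.003 m and height (world z) of tin below 0.008 m), for 0.2 s.
At the end, for the whole second after the job is handed in: The tin stands upright and still on the lower shelf in the free place, released, lid shut (within 4 mm), lip end to the front and in line with the upper shelf's front edge (within 10 mm), square to the rack (within 7 degrees) (value of joint lid below 0.004 m and x of tin in the frame of rack between 0.0755 and 0.0955 m and y of tin in the frame of rack between -0.15 and 0.15 m and z of tin in the frame of rack between 0.035 and 0.045 m and x of lid_lip in the frame of rack below 0.02 m and angle between the x axis of tin and the x axis of rack, either way round below 0.12 rad and angle between tin's own z axis and vertical below 0.06 rad and linear speed of tin below 0.01 m/s); the robot touches nothing.
It fails at once if a tin already put away was shifted by more than 12 mm (distance of any of tin_a, tin_b from where it was at the start of the episode above 0.012 m).
It fails at once if the bowl or the shaker was shifted by more than 15 mm (distance of any of bowl, shaker from where it was at the start of the episode above 0.015 m).
It fails at once if the tin was tipped by more than 35 degrees (angle between tin's own z axis and vertical above 0.61 rad).
It also fails if it takes over 72 s, if anything falls off the work surface, if the arm or the gripper's body presses on something with over 40 N, if the wrist force passes 120 N, or if a joint passes its speed limit or range.

## Working session

There is one attempt and no reset: what is moved stays moved. The work goes in short steps, Python scripts to look and compute and a tool call to move; the robot and the scene stay as the last step left them, time stands still between calls to the robot, and variables do not carry over. Pictures are saved under pics/ and viewed, at most 10 in all, crops included, and the job is handed in when it is done.

Besides the shell and the picture viewer there is one more tool, called after ">>>" as name(argument=value, ...), one argument or row to a line, values as JSON. move_arm: Moves the arm, as the interface text tells. Its arguments: {"type":"object","properties":{"rows":{"type":"string"}},"required":["rows"]}

```bash
mkdir -p pics; ls
python3 - <<'E'
from cell import *
import cv2
s=read_state(); print({k:s[k] for k in("clock","eef_pos","tool_rot","force","width")})
for n in("scene","side"):
    d=get_image(n); cv2.imwrite(f"pics/{n}0.png",d["img"][:,:,::-1]); print(n,{k:d[k] for k in d if k!="img"})
E
```

```text
pics
{'clock': 0.0, 'eef_pos': array([262.27281124, 594.08183874, 244.39387567]), 'tool_rot': array([-3.13970700e+00,  9.53109104e-06,  2.72579037e+00]), 'force': array([ 0.11687613,  0.3420882 , -0.04508954]), 'width': 85.19450134534213}
scene {'vfov': 44.48844648826119, 'cx': 328.3604197790439, 'cy': 194.8383377471828, 'k1': -0.03446993315021419, 'extrinsics': array([[-2.61625739e-02, -8.25809742e-01,  5.63341628e-01,
         1.35970822e+03],
       [ 9.99605850e-01, -1.58719303e-02,  2.31565832e-02,
         5.02956132e+01],
       [-1.01816129e-02,  5.63725423e-01,  8.25899499e-01,
         1.37249874e+03],
       [ 0.00000000e+00,  0.00000000e+00,  0.00000000e+00,
         1.00000000e+00]])}
side {'vfov': 46.77158167920474, 'cx': 322.7395646862695, 'cy': 190.16186761224202, 'k1': -0.07837800804132788, 'extrinsics': array([[ 9.07810472e-01,  2.11114008e-01, -3.62368628e-01,
         5.63288192e+01],
       [-4.19197495e-01,  4.82322612e-01, -7.69180315e-01,
        -1.04959117e+03],
       [ 1.23938439e-02,  8.50173966e-01,  5.26355982e-01,
         8.32864275e+02],
       [ 0.00000000e+00,  0.00000000e+00,  0.00000000e+00,
         1.00000000e+00]])}
```

View pics/scene0.png

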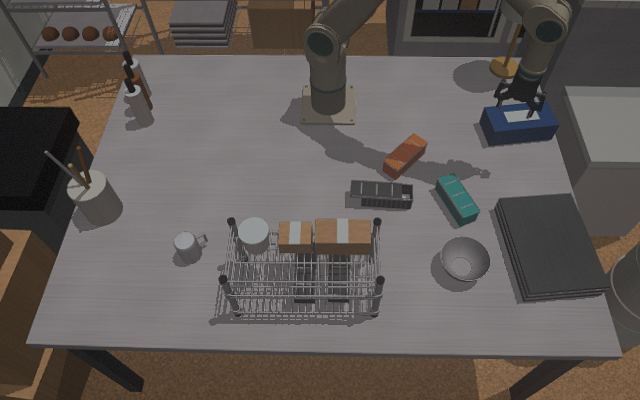

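View pics/side0.png

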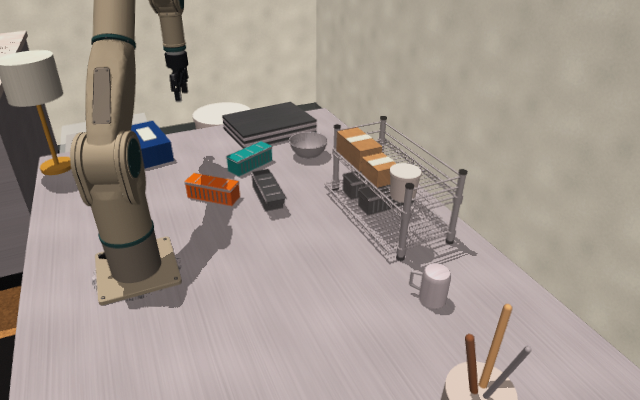

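Scene: the dark loose tin spans cols 350–412, rows 180–208. The rack posts are near cols 225/232 and 377/381. The two stored tins are at cols ~305 and ~338, which are rack y 0 and +95, so the free place is rack y −95, under the tub. Side shows the same. I'll zoom in on the tin and rack.

Run:
```python
import cv2,numpy as np
a=cv2.imread("pics/scene0.png")[165:325,210:430]; b=cv2.imread("pics/side0.png")[110:270,230:480]
a=cv2.resize(a,None,fx=3.6,fy=3.6,interpolation=cv2.INTER_CUBIC); b=cv2.resize(b,None,fx=3.2,fy=3.2,interpolation=cv2.INTER_CUBIC)
cv2.imwrite("pics/c1.png",cv2.convertScaleAbs(a,alpha=1.4)); cv2.imwrite("pics/c2.png",cv2.convertScaleAbs(b,alpha=1.4))
```

```text
(no output)
```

View pics/c1.png

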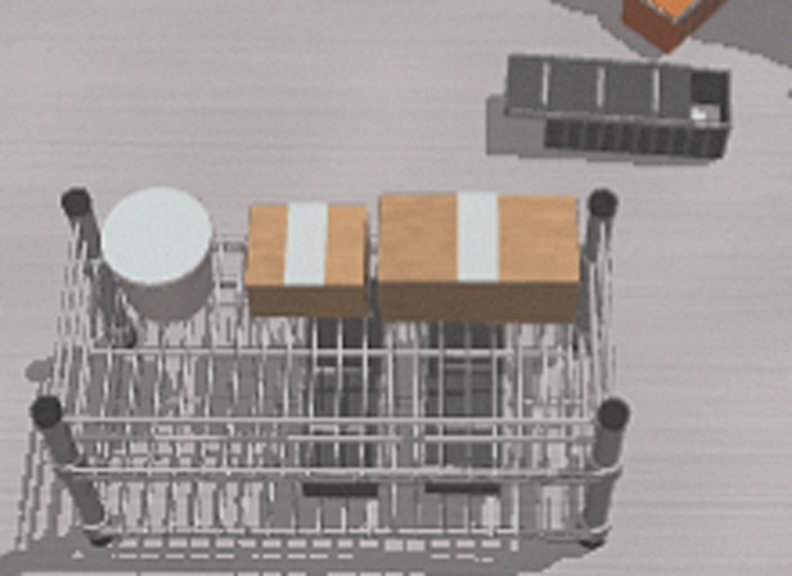

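View pics/c2.png

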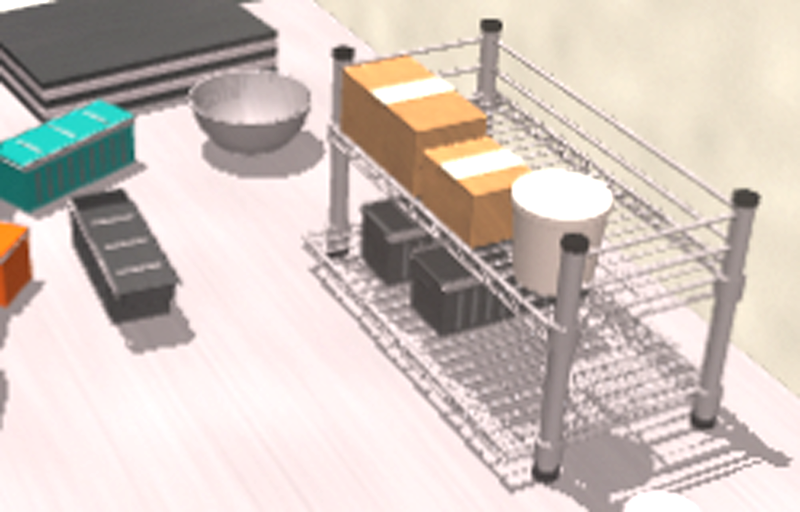

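Crops: the tin's lid lip is at its image-left end (world −y), with the open tin at its right end, so tin +x ≈ world +y. The post tops are clear in both views. Free place confirmed on the right (rack y −95). Next I'll triangulate.

```bash
cat > h.py <<'E'
from cell import *
import numpy as np, cv2
def K(d):
    f=200/np.tan(np.radians(d["vfov"])/2); return np.array([[f,0,d["cx"]],[0,f,d["cy"]],[0,0,1]]),np.array([d["k1"],0,0,0,0.])
def ray(d,uv,T=None):
    k,D=K(d); T=d["extrinsics"] if T is None else T
    p=cv2.undistortPoints(np.array([[uv]],float),k,D)[0,0]
    v=T[:3,:3]@[p[0],-p[1],-1]; return T[:3,3],v/np.linalg.norm(v)
def plane(d,uv,z,T=None):
    o,v=ray(d,uv,T); return o+v*(z-o[2])/v[2]
def tri(a,b):
    A=sum(np.eye(3)-np.outer(v,v) for o,v in(a,b)); B=sum((np.eye(3)-np.outer(v,v))@o for o,v in(a,b))
    p=np.linalg.solve(A,B); return p,[np.linalg.norm(np.cross(p-o,v)) for o,v in(a,b)]
c1=lambda u,v:((u+.5)/3.6-.5+210,(v+.5)/3.6-.5+165)
c2=lambda u,v:((u+.5)/3.2-.5+230,(v+.5)/3.2-.5+110)
E
python3 - <<'E'
from h import *
np.set_printoptions(precision=1,suppress=True)
S=get_image("scene");D=get_image("side")
P={}
for n,a,b in(("FL",(603,203),(343,52)),("FR",(76,203),(575,243)),("BL",(613,412),(490,27)),("BR",(47,412),(745,198))):
    P[n],e=tri(ray(S,c1(*a)),ray(D,c2(*b))); print(n,P[n],e[0])
m=sum(P.values())/4; v=P["FL"]-P["FR"]+P["BL"]-P["BR"]; w=P["BL"]-P["FL"]+P["BR"]-P["FR"]
print("spacings",np.linalg.norm(v)/2,np.linalg.norm(w)/2)
y1=np.degrees(np.arctan2(v[1],v[0]))-90; y2=np.degrees(np.arctan2(w[1],w[0])); print("yaw",y1,y2)
y=np.radians((y1*398+y2*172)/570); xr=np.array([np.cos(y),np.sin(y),0]); yr=np.array([-xr[1],xr[0],0])
o=m-100*xr;o[2]=0; print("rack origin",o,"yaw",np.degrees(y),"free slot goal",o+85*xr-95*yr)
# tub/box? stored tin back top edges (z 101) in scene
for uv in((303,482),(378,482),(425,482),(500,482)):
    q=plane(S,c1(*uv),101)-o; print("stored back edge rack xy",q@xr,q@yr)
# loose tin
print("lid lipend",plane(S,c1(508,55),61),plane(S,c1(505,114),61),"body +x end",plane(S,c1(731,70),58),plane(S,c1(728,126),58))
print("body base",plane(S,c1(545,148),0),plane(S,c1(724,159),0))
print("side: lid lipend",plane(D,c2(118,288),61),plane(D,c2(176,275),61),"+x end",plane(D,c2(70,200),58),plane(D,c2(124,189),58),"base lip",plane(D,c2(122,320),0),plane(D,c2(173,309),0))
E
```

```text
FL [668.9 152.9 237.6] 0.0319231761958792
FR [ 675.7 -245.1  236. ] 0.3244207606246687
BL [839.  154.8 235.7] 0.34840813670912146
BR [ 847.5 -241.8  236.3] 0.3098089357482775
spacings 397.3338238384939 170.97445293973706
yaw 1.1126880138776727 0.8644626048873942
rack origin [657.8 -46.6   0. ] yaw 1.037784908006922 free slot goal [ 744.5 -140.1    0. ]
stored back edge rack xy 181.91903886121094 -28.212092634849558
stored back edge rack xy 181.65234232649436 29.239966457295342
stored back edge rack xy 181.50479080491058 65.20892806634131
stored back edge rack xy 181.3004678097592 122.56500429740088
lid lipend [403.8  86.2  61. ] [469.6  83.5  61. ] body +x end [414.8 290.6  58. ] [476.7 283.6  58. ]
body base [465.6 122.2  -0. ] [474.6 287.6   0. ]
side: lid lipend [406.7  97.3  61. ] [465.8  96.7  61. ] +x end [417.2 284.9  58. ] [477.4 284.6  58. ] base lip [419.  130.5   0. ] [472.6 128.5   0. ]
```

```bash
cat >> h.py <<'E'
from scipy.spatial.transform import Rotation as Ro
def down(az): # tool pointing down, tool y at azimuth az deg
    return Ro.from_euler("z",az+90,degrees=True)*Ro.from_euler("x",180,degrees=True)
def rel(p,R=None,s=None,p0=None):
    s=s or read_state(); R0=Ro.from_euler("xyz",s["tool_rot"]); p0=s["eef_pos"] if p0 is None else p0
    t=R0.inv().apply(np.array(p)-p0)/300; r=(R0.inv()*(R or R0)).as_rotvec()/(np.pi/2)
    print(np.round(t,4),np.round(r,4))
E
python3 - <<'E'
from h import *
rel((350,330,245),down(30)); rel((434,45,245),down(-3.2))
E
```

```text
[-6.231e-01 -6.880e-01 -1.000e-04] [-7.00e-04  2.00e-04  4.02e-01]
[-1.2629e+00 -1.4440e+00  8.0000e-04] [-7.000e-04  5.000e-04  7.709e-01]
```

>>> move_arm(
  rows="-0.31 -0.34 0 0 0 0.2 1; -0.623 -0.688 0 0 0 0.402 1; -0.623 -0.688 0 0 0 0.402 1; -0.623 -0.688 0 0 0 0.402 1; -0.623 -0.688 0 0 0 0.402 1; -0.623 -0.688 0 0 0 0.402 1; -0.623 -0.688 0 0 0 0.402 1; -0.623 -0.688 0 0 0 0.402 1; -0.623 -0.688 0 0 0 0.402 1",
)

```text
clock: 0.95
eef_pos: [350.8, 328.9, 245.6]
tool_rot: [3.141, -0.0, 2.091]
force: [-0.7, 0.6, 0.8]
width: 0.1
gripper_force: 0.0
```

Run:
```python
from h import *
s=read_state();print(s["clock"],s["eef_pos"],s["qpos"],s["width"])
rel((434,45,150),down(-3.2)); rel((434,45,48),down(-3.2))
```

```text
0.95 [350.81592186 328.92240534 245.62379747] [-0.97616627  0.39598506  0.22637363  1.9794891  -0.12360774  0.77877082
 -0.15880074] 0.11520433691710918
[-0.9592 -0.2295  0.3186] [ 2.000e-04 -1.000e-04  3.665e-01]
[-0.9592 -0.2296  0.6586] [ 2.000e-04 -1.000e-04  3.665e-01]
```

>>> move_arm(
  rows="-0.96 -0.23 0.1 0 0 0.366 1; -0.96 -0.23 0.1 0 0 0.366 1; -0.96 -0.23 0.1 0 0 0.366 1; -0.96 -0.23 0.1 0 0 0.366 1; -0.96 -0.23 0.1 0 0 0.366 1; -0.96 -0.23 0.1 0 0 0.366 1; -0.96 -0.23 0.1 0 0 0.366 1; -0.96 -0.23 0.1 0 0 0.366 1; -0.96 -0.23 0.4 0 0 0.366 1; -0.96 -0.23 0.655 0 0 0.366 1; -0.96 -0.23 0.655 0 0 0.366 1; -0.96 -0.23 0.655 0 0 0.366 1",
)

```text
clock: 1.95
eef_pos: [433.9, 50.1, 60.9]
tool_rot: [-3.138, -0.007, 1.522]
force: [0.5, 2.4, 0.0]
width: 0.0
gripper_force: 0.0
```

Run:
```python
from h import *
s=read_state();print(s["clock"],s["eef_pos"],s["tool_rot"],s["force"],s["qpos"])
d=get_image("wrist");print(d["T_tool_cam"],d["vfov"]);cv2.imwrite("pics/w1.png",d["img"][:,:,::-1])
```

```text
1.95 [433.91331875  50.0600821   60.8927887 ] [-3.13812945 -0.00698718  1.52209287] [0.50203889 2.36762615 0.0453684 ] [-0.31771036  0.69780199  0.21204009  2.24136386 -0.59307158  0.2581634
  0.3749145 ]
[[-3.44523114e-04  9.49758363e-01  3.12983919e-01  8.09322831e+01]
 [ 9.99999296e-01  6.82627211e-04 -9.70682556e-04 -1.65734892e+00]
 [-1.13556522e-03  3.12983365e-01 -9.49757929e-01 -1.28329858e+02]
 [ 0.00000000e+00  0.00000000e+00  0.00000000e+00  1.00000000e+00]] 68.6736018670557
```

View pics/w1.png

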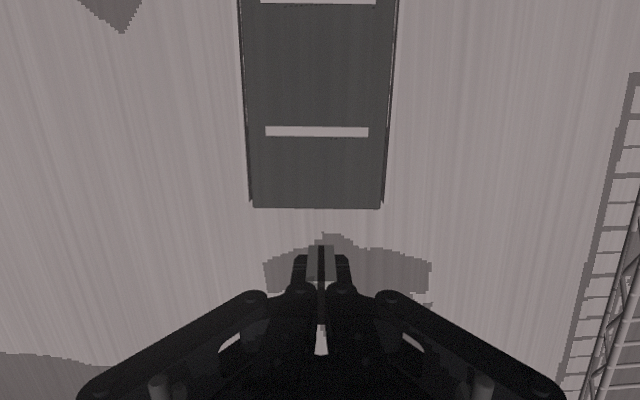

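Wrist: the lid's lip edge is at row 207, cols 250–380, and the closed fingers (col 320) point straight at it.

```bash
cat >> h.py <<'E'
def wT(d,s):
    T=np.eye(4);T[:3,:3]=Ro.from_euler("xyz",s["tool_rot"]).as_matrix();T[:3,3]=s["eef_pos"];return T@d["T_tool_cam"]
E
python3 - <<'E'
from h import *
s=read_state();d=get_image("wrist");T=wT(d,s);print(s["eef_pos"])
for uv in((250,208),(380,209),(238,10),(397,10)):print(plane(d,uv,61,T))
E
```

```text
[432.30969444  50.36138015  57.56489427]
[400.45971421  88.6378129   61.        ]
[459.40163967  85.4368293   61.        ]
[405.351919   167.23604126  61.        ]
[464.95817525 164.17045381  61.        ]
```

>>> move_arm(
  rows="0.03 0 0 0 0 0 1; 0.06 0 0 0 0 0 1; 0.075 0 0 0 0 0 1; 0.09 0 0 0 0 0 1; 0.105 0 0 0 0 0 1; 0.12 0 0 0 0 0 1; 0.13 0 0 0 0 0 1; 0.14 0 0 0 0 0 1; 0.15 0 0 0 0 0 1; 0.16 0 0 0 0 0 1; 0.17 0 0 0 0 0 1; 0.17 0 0 0 0 0 1",
)

```text
clock: 3.05
eef_pos: [437.2, 100.3, 64.1]
tool_rot: [-3.14, -0.007, 1.521]
force: [0.2, -0.3, -0.4]
width: -0.0
gripper_force: 0.0
```

Run:
```python
from h import *
s=read_state();d=get_image("wrist");T=wT(d,s);print(s["eef_pos"],s["force"],s["qpos"])
S=get_image("scene");a=S["img"][170:220,335:430,::-1];a=cv2.resize(a,None,fx=6,fy=6,interpolation=cv2.INTER_CUBIC)
w=cv2.resize(d["img"][:260,:,::-1],None,fx=.9,fy=.9)
o=np.zeros((a.shape[0]+w.shape[0],580,3),np.uint8);o[:a.shape[0],:570]=cv2.convertScaleAbs(a,alpha=1.4);o[a.shape[0]:,:576]=w
cv2.imwrite("pics/m1.png",o)
```

```text
[437.16969414 100.26491196  64.13730071] [ 0.17134653 -0.2950951  -0.38807914] [-0.4539184   0.70096526  0.2517946   2.21295697 -0.61473807  0.29400802
  0.28429878]
```

View pics/m1.png

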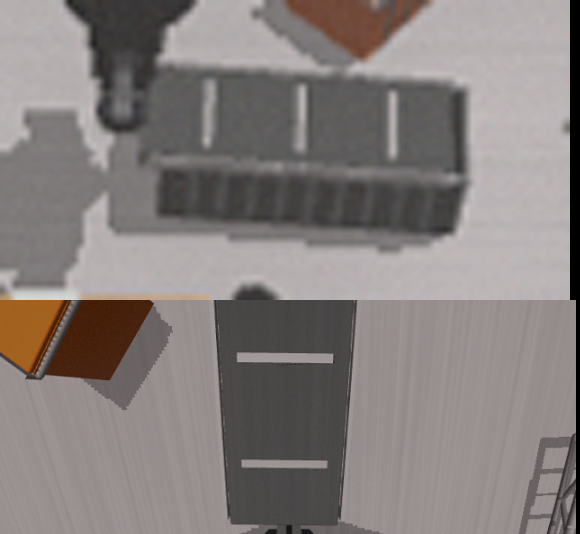

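The lid is almost shut: a dark strip a few mm wide remains at the +x end (crop cols 455–467). I'll push on.

>>> move_arm(
  rows="0.01 0 0 0 0 0 1; 0.02 0 0 0 0 0 1; 0.03 0 0 0 0 0 1; 0.04 0 0 0 0 0 1; 0.045 0 0 0 0 0 1; 0.05 0 0 0 0 0 1; 0.055 0 0 0 0 0 1; 0.06 0 0 0 0 0 1; 0.06 0 0 0 0 0 1",
)

```text
clock: 3.9
eef_pos: [438.1, 117.9, 64.3]
tool_rot: [-3.141, -0.006, 1.52]
force: [0.2, -2.4, -1.3]
width: -0.2
gripper_force: 0.7
```

Run:
```python
from h import *
s=read_state();d=get_image("wrist");print(s["eef_pos"],s["force"],s["qpos"])
S=get_image("scene");a=S["img"][170:220,335:430,::-1];a=cv2.resize(a,None,fx=6,fy=6,interpolation=cv2.INTER_CUBIC)
w=cv2.resize(d["img"][:260,:,::-1],None,fx=.9,fy=.9)
o=np.zeros((a.shape[0]+w.shape[0],580,3),np.uint8);o[:a.shape[0],:570]=cv2.convertScaleAbs(a,alpha=1.4);o[a.shape[0]:,:576]=w
cv2.imwrite("pics/m2.png",o)
```

```text
[438.08192348 117.88584559  64.30145112] [ 0.21325279 -2.38864988 -1.29206244] [-0.49961631  0.70520108  0.26526678  2.20001414 -0.62116884  0.30738105
  0.25247606]
```

View pics/m2.png

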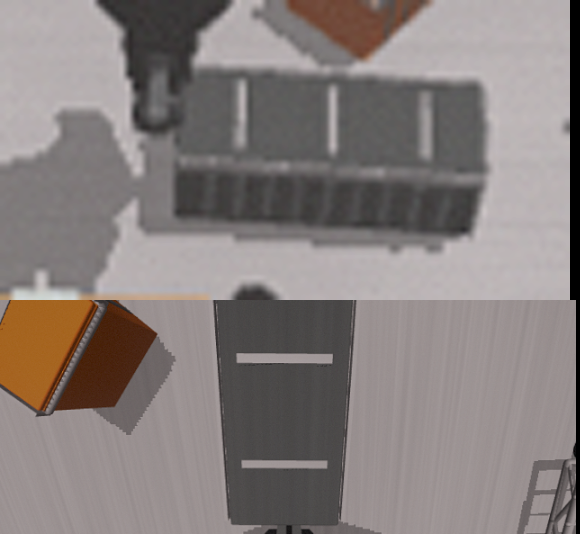

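The lid is now flush at the +x end and the force of −2.4 N shows the tin itself sliding, so it's shut. Next I'll measure the tin's pose and plan a grasp tilted 30° (gripper leaning toward the lip end), so the body and camera stay clear of the upper shelf later.

```bash
cat >> h.py <<'E'
def tilt(az,t): # tool y at azimuth az; fingers lean forward along tool x's azimuth by t deg
    return down(az)*Ro.from_euler("y",t,degrees=True)
E
python3 - <<'E'
from h import *
np.set_printoptions(precision=1,suppress=True)
s=read_state();d=get_image("wrist");T=wT(d,s);S=get_image("scene")
L,Rr=[plane(d,((c+.5)/.9-.5,(223+.5)/.9-.5),61,T) for c in(231,338)];print("wrist lip",L,Rr)
l2=[plane(d,((c+.5)/.9-.5,.1),61,T) for c in(214,354)];print("wrist far",l2)
q=lambda u,v:((u+.5)/6-.5+335,(v+.5)/6-.5+170)
print("scene lid",plane(S,q(178,66),61),plane(S,q(176,158),61),"end",plane(S,q(487,84),60),plane(S,q(487,174),58),"base",plane(S,q(178,217),0),plane(S,q(472,236),0))
print(tilt(-3.2,30).apply([[0,0,1],[1,0,0]]))
np.set_printoptions(precision=4,suppress=True)
u=np.array([.0558,.9984,0]); g=np.array([443,214,0])-50*u
rel((436,90,140),tilt(-3.2,30));
E
```

```text
wrist lip [405.2 132.9  61. ] [464.6 129.9  61. ]
wrist far [array([410.2, 240.1,  61. ]), array([471.1, 237. ,  61. ])]
scene lid [405.7 130.8  61. ] [467.2 128.8  61. ] end [414.  300.5  60. ] [472.3 296.4  58. ] base [465.4 133.    0. ] [474.8 295.9   0. ]
[[ 0.   0.5 -0.9]
 [ 0.   0.9  0.5]]
[-0.0914 -0.0025 -0.2526] [-0.0015  0.3291  0.0032]
```

>>> move_arm(
  rows="-0.1 0 0 0 0 0 1; -0.1 0 0 0 0 0 1; -0.09 0 -0.25 0 0.05 0 -1; -0.09 0 -0.25 0 0.1 0 -1; -0.09 0 -0.25 0 0.18 0 -1; -0.09 0 -0.25 0 0.26 0 -1; -0.09 0 -0.25 0 0.333 0 -1; -0.09 0 -0.25 0 0.333 0 -1; -0.09 0 -0.25 0 0.333 0 -1",
)

```text
clock: 4.85
eef_pos: [437.7, 85.2, 138.2]
tool_rot: [-3.139, -0.53, 1.508]
force: [0.3, -0.6, 0.4]
width: 83.3
gripper_force: 0.0
```

Run:
```python
from h import *
np.set_printoptions(precision=4,suppress=True)
s=read_state();print(s["clock"],s["eef_pos"],s["tool_rot"],s["qpos"],s["width"])
R=tilt(-3.1,30);z=R.apply([0,0,1]);g=np.array([437.7,168,31])
rel(g-80*z,R);rel(g,R)
```

```text
4.85 [437.7418  85.2273 138.2466] [-3.1394 -0.5301  1.5077] [ 0.2745  0.6194 -0.2067  2.2225 -0.9228  0.5237  0.8991] 83.33117186954655
[ 0.0585 -0.0159  0.181 ] [ 0.0015 -0.0042 -0.0049]
[ 0.0568 -0.0166  0.4477] [ 0.0015 -0.0042 -0.0049]
```

>>> move_arm(
  rows="0.058 -0.016 0.05 0 0 -0.005 -1; 0.058 -0.016 0.12 0 0 -0.005 -1; 0.058 -0.016 0.2 0 0 -0.005 -1; 0.057 -0.016 0.28 0 0 -0.005 -1; 0.057 -0.016 0.36 0 0 -0.005 -1; 0.057 -0.016 0.42 0 0 -0.005 -1; 0.057 -0.016 0.447 0 0 -0.005 -1; 0.057 -0.016 0.447 0 0 -0.005 -1; 0.057 -0.016 0.447 0 0 -0.005 -1",
)

```text
clock: 5.6
eef_pos: [450.8, 166.1, 44.5]
tool_rot: [-3.114, -0.527, 1.531]
force: [-1.3, 0.8, -0.9]
width: 85.3
gripper_force: 0.4
```

Run:
```python
from h import *
np.set_printoptions(precision=4,suppress=True)
s=read_state();print(s["clock"],s["eef_pos"],s["tool_rot"],s["force"],s["qpos"],s["width"])
R=tilt(-3.1,30);rel((437.7,168,31),R)
d=get_image("wrist");T=wT(d,s)
cv2.imwrite("pics/w2.png",d["img"][:,:,::-1])
```

```text
5.6 [450.7538 166.1168  44.4698] [-3.1136 -0.5274  1.5306] [-1.327   0.8458 -0.8654] [ 0.2333  0.8634 -0.4272  2.1974 -1.0988  0.2332  1.0018] 85.34609971272398
[-0.0187 -0.0426  0.0423] [-0.0223 -0.0023  0.0077]
```

View pics/w2.png

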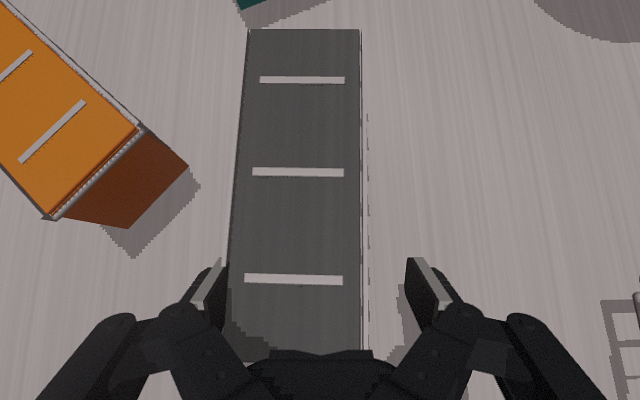

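Wrist view: the tin sits left of centre between the fingers, with the left finger near its side. The joints show q5 and q6 at their limits, so 30° of tilt can't be reached this close to the base. I'll reduce it to about 12°.

Run:
```python
from h import *
np.set_printoptions(precision=4,suppress=True)
rel((437.7,169,60),tilt(-3.1,12));rel((437.7,169,33),tilt(-3.1,12))
```

```text
[ 0.0334 -0.0451 -0.0381] [-0.0206 -0.2024  0.0109]
[-0.012  -0.0429  0.0397] [-0.0206 -0.2024  0.0109]
```

>>> move_arm(
  rows="0.051 0 -0.082 0 -0.08 0 -1; 0.051 0 -0.082 0 -0.16 0 -1; 0.051 0 -0.082 0 -0.2 0 -1; 0.051 0 -0.082 0 -0.2 0 -1; 0.051 0 -0.082 0 -0.2 0 -1; 0.051 0 -0.082 0 -0.2 0 -1",
)

```text
clock: 6.15
eef_pos: [451.6, 168.1, 74.3]
tool_rot: [-3.119, -0.216, 1.543]
force: [-0.4, -1.5, 1.1]
width: 85.5
gripper_force: 0.0
```

Run:
```python
from h import *
np.set_printoptions(precision=4,suppress=True)
s=read_state();print(s["clock"],s["eef_pos"],s["tool_rot"],s["force"],s["qpos"],s["width"])
rel((437.7,169,33),tilt(-3.1,12))
```

```text
6.15 [451.6377 168.0886  74.3168] [-3.1191 -0.2157  1.5429] [-0.4126 -1.5242  1.1331] [-0.3334  0.6922  0.0978  2.1595 -0.8482  0.3712  0.5229] 85.50289737545677
[-0.0278 -0.0435  0.1359] [-0.0178 -0.0038  0.0164]
```

>>> move_arm(
  rows="-0.028 -0.0435 0.0 -0.018 -0.004 0.016 -1; -0.028 -0.0435 0.03 -0.018 -0.004 0.016 -1; -0.028 -0.0435 0.06 -0.018 -0.004 0.016 -1; -0.028 -0.0435 0.1 -0.018 -0.004 0.016 -1; -0.028 -0.0435 0.136 -0.018 -0.004 0.016 -1; -0.028 -0.0435 0.136 -0.018 -0.004 0.016 -1; -0.028 -0.0435 0.136 -0.018 -0.004 0.016 -1",
)

```text
clock: 6.73
eef_pos: [441.8, 165.6, 34.8]
tool_rot: [-3.132, -0.206, 1.506]
force: [0.4, 0.5, -0.8]
width: 85.2
gripper_force: 0.0
```

Run:
```python
from h import *
np.set_printoptions(precision=4,suppress=True)
s=read_state();print(s["clock"],s["eef_pos"],s["tool_rot"],s["force"],s["qpos"],s["width"])
rel((437.7,169,33),tilt(-3.1,12))
```

```text
6.7333 [441.7854 165.6142  34.8449] [-3.1321 -0.2061  1.506 ] [ 0.3585  0.4683 -0.7546] [-0.2878  0.7632  0.0142  2.2104 -1.1003  0.2327  0.7412] 85.18301458345144
[ 0.0089 -0.0142  0.0083] [-0.0047  0.0021 -0.0066]
```

>>> move_arm(
  rows="0 0 0 0 0 0 1; 0 0 0 0 0 0 1; 0 0 0 0 0 0 1; 0 0 0 0 0 0 1; 0 0 0 0 0 0 1; 0 0 0 0 0 0 1; 0 0 0 0 0 0 1; 0 0 0 0 0 0 1",
)

```text
clock: 7.4
eef_pos: [440.6, 166.8, 35.9]
tool_rot: [-3.133, -0.206, 1.511]
force: [-1.4, -2.2, 5.3]
width: 59.4
gripper_force: 64.7
```

Run:
```python
from h import *
np.set_printoptions(precision=4,suppress=True)
s=read_state();print(s["clock"],s["eef_pos"],s["tool_rot"],s["force"],s["qpos"],s["width"],s["gripper_force"])
print("lift");rel(s["eef_pos"]+[0,0,90]);rel((480,60,125),tilt(-45,12))
```

```text
7.4 [440.5999 166.7668  35.8936] [-3.1327 -0.2058  1.5112] [-1.4162 -2.1682  5.3064] [-0.2924  0.7606  0.016   2.2122 -1.0995  0.2338  0.742 ] 59.41384042937693 64.7364453971386
lift
[ 0.0613 -0.0026 -0.2937] [0. 0. 0.]
[-0.2794  0.1491 -0.3631] [-0.1006  0.0042  0.4522]
```

>>> move_arm(
  rows="0.015 0 -0.07 0 0 0 1; 0.03 0 -0.14 0 0 0 1; 0.045 0 -0.21 0 0 0 1; 0.06 0 -0.29 0 0 0 1; 0.06 0 -0.29 0 0 0 1; 0.06 0 -0.29 0 0 0 1",
)

```text
clock: 7.9
eef_pos: [442.3, 167.2, 124.7]
tool_rot: [-3.136, -0.206, 1.513]
force: [0.5, -0.5, -6.4]
width: 59.9
gripper_force: 66.6
```

Run:
```python
from h import *
np.set_printoptions(precision=4,suppress=True)
s=read_state();print(s["clock"],s["eef_pos"],s["tool_rot"],s["force"],s["qpos"],s["width"],s["gripper_force"])
rel((475,30,125),tilt(-45,12));rel((469.5,-145,125),tilt(-88.96,12))
```

```text
7.9 [442.3146 167.1983 124.7038] [-3.1356 -0.2058  1.5132] [ 0.5462 -0.4615 -6.3976] [-0.4952  0.5955  0.3092  2.1783 -0.8709  0.4922  0.499 ] 59.88600424768168 66.58737793564796
[-0.4406  0.1345 -0.0938] [-0.0992  0.0036  0.4534]
[-1.0117  0.1491 -0.2131] [-0.1993  0.0047  0.9315]
```

>>> move_arm(
  rows="-0.06 0.02 -0.01 -0.014 0 0.06 1; -0.12 0.04 -0.02 -0.028 0 0.12 1; -0.18 0.055 -0.035 -0.04 0 0.19 1; -0.25 0.075 -0.05 -0.055 0 0.26 1; -0.31 0.095 -0.065 -0.07 0 0.32 1; -0.37 0.115 -0.08 -0.085 0 0.39 1; -0.44 0.1345 -0.094 -0.099 0.0035 0.453 1; -0.44 0.1345 -0.094 -0.099 0.0035 0.453 1; -0.44 0.1345 -0.094 -0.099 0.0035 0.453 1",
)

```text
clock: 8.65
eef_pos: [473.3, 28.5, 123.0]
tool_rot: [-3.138, -0.205, 0.782]
force: [-0.6, 1.4, -6.2]
width: 59.6
gripper_force: 67.0
```

Run:
```python
from h import *
np.set_printoptions(precision=4,suppress=True)
s=read_state();print(s["clock"],s["eef_pos"],s["tool_rot"],s["force"],s["qpos"],s["width"],s["gripper_force"])
rel((469.5,-145,115),tilt(-88.96,12))
```

```text
8.65 [473.2543  28.4648 122.9736] [-3.1377 -0.2049  0.782 ] [-0.5732  1.4293 -6.2208] [-0.2594  0.5846  0.3496  2.2441 -1.0671  0.3906  0.2425] 59.6083171862903 67.00624465942383
[-0.4131  0.4012 -0.0602] [-0.1024  0.0037  0.4759]
```

>>> move_arm(
  rows="-0.06 0.06 -0.01 -0.015 0 0.07 1; -0.12 0.12 -0.02 -0.03 0 0.14 1; -0.18 0.17 -0.025 -0.045 0 0.2 1; -0.24 0.23 -0.035 -0.06 0 0.27 1; -0.3 0.29 -0.045 -0.075 0.002 0.34 1; -0.36 0.35 -0.05 -0.09 0.003 0.41 1; -0.413 0.401 -0.06 -0.1025 0.0035 0.476 1; -0.413 0.401 -0.06 -0.1025 0.0035 0.476 1; -0.413 0.401 -0.06 -0.1025 0.0035 0.476 1; -0.413 0.401 -0.06 -0.1025 0.0035 0.476 1",
)

```text
clock: 9.48
eef_pos: [470.4, -141.6, 115.3]
tool_rot: [-3.138, -0.21, 0.023]
force: [-0.2, 1.4, -6.6]
width: 59.6
gripper_force: 67.9
```

Run:
```python
from h import *
np.set_printoptions(precision=4,suppress=True)
s=read_state();print(s["clock"],s["eef_pos"],s["tool_rot"],s["force"],s["qpos"],s["width"],s["gripper_force"])
rel((469.5,-145,95),tilt(-88.96,12))
S=get_image("scene")["img"];D=get_image("side")["img"]
a=cv2.resize(S[120:320,190:400],None,fx=2,fy=2);b=cv2.resize(D[130:330,200:480],None,fx=2,fy=2)[:, :380]
b=cv2.resize(D[130:330,230:430],None,fx=2,fy=2)
cv2.imwrite("pics/m3.png",cv2.convertScaleAbs(np.hstack([a,b])[:,:,::-1],alpha=1.3))
```

```text
9.4833 [ 470.4425 -141.5803  115.2665] [-3.1385 -0.21    0.023 ] [-0.1751  1.4451 -6.6409] [ 0.0944  0.5909  0.2675  2.2493 -1.0869  0.2464 -0.192 ] 59.63604358182241 67.92800903320312
[-0.0174  0.0115  0.0653] [-0.0026 -0.0004  0.003 ]
```

View pics/m3.png

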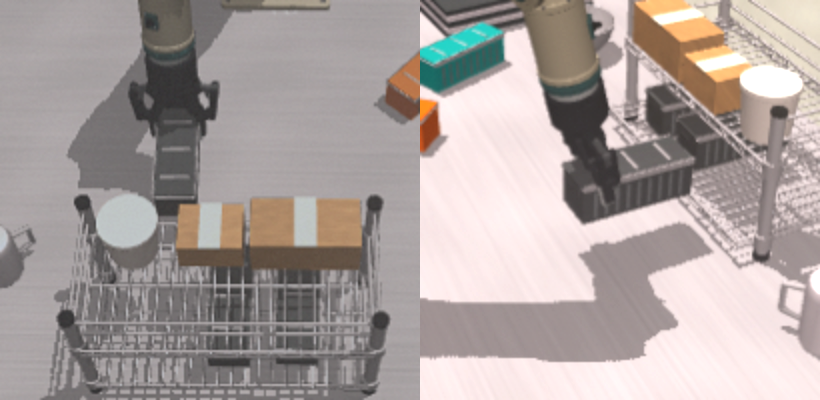

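Scene (left): the held tin is lined up with the gap under the tub, lid shut, level. Side (right): the tin is near level and the gripper leans back with nothing protruding. Going in next.

Run:
```python
from h import *
np.set_printoptions(precision=4,suppress=True)
R=tilt(-88.96,12)
for p in((469.5,-145,95),(545,-143.6,95),(616,-142.3,95)):rel(p,R)
```

```text
[-0.019   0.0113  0.0662] [-0.0021 -0.0009  0.0032]
[0.2271 0.0126 0.1189] [-0.0021 -0.0009  0.0032]
[0.4586 0.0139 0.1685] [-0.0021 -0.0009  0.0032]
```

>>> move_arm(
  rows="-0.019 0.0115 0.03 -0.002 -0.001 0.003 1; -0.019 0.0115 0.066 -0.002 -0.001 0.003 1; 0.06 0.012 0.084 -0.002 -0.001 0.003 1; 0.14 0.012 0.1 -0.002 -0.001 0.003 1; 0.227 0.0125 0.119 -0.002 -0.001 0.003 1; 0.29 0.013 0.132 -0.002 -0.001 0.003 1; 0.35 0.013 0.145 -0.002 -0.001 0.003 1; 0.41 0.0135 0.158 -0.002 -0.001 0.003 1; 0.4586 0.014 0.1685 -0.002 -0.001 0.003 1; 0.4586 0.014 0.1685 -0.002 -0.001 0.003 1; 0.4586 0.014 0.1685 -0.002 -0.001 0.003 1",
)

```text
clock: 10.5
eef_pos: [616.8, -143.7, 94.4]
tool_rot: [3.14, -0.209, 0.018]
force: [-1.0, -0.9, -6.7]
width: 59.5
gripper_force: 68.0
```

Run:
```python
from h import *
np.set_printoptions(precision=4,suppress=True)
s=read_state();print(s["clock"],s["eef_pos"],s["tool_rot"],s["force"],s["qpos"],s["width"],s["gripper_force"])
R=tilt(-88.96,12)
for p in((616,-142.3,80),(616,-142.3,75)):rel(p,R)
```

```text
10.5 [ 616.7855 -143.6719   94.3584] [ 3.1403 -0.2093  0.018 ] [-0.9715 -0.9017 -6.6585] [-0.0933  0.7882  0.4846  1.8931 -0.9359  0.486  -0.4918] 59.477077083328886 67.97234416007996
[-0.0124 -0.0047  0.0463] [ 0.0009  0.0001 -0.0001]
[-0.0159 -0.0047  0.0626] [ 0.0009  0.0001 -0.0001]
```

>>> move_arm(
  rows="-0.005 -0.004 0.02 0 0 0 1; -0.01 -0.004 0.035 0 0 0 1; -0.012 -0.004 0.046 0 0 0 1; -0.013 -0.004 0.052 0 0 0 1; -0.014 -0.004 0.056 0 0 0 1; -0.014 -0.004 0.056 0 0 0 1",
)

```text
clock: 11.0
eef_pos: [615.5, -143.8, 78.5]
tool_rot: [3.14, -0.211, 0.015]
force: [-0.6, 1.2, -3.6]
width: 59.3
gripper_force: 68.3
```

>>> move_arm(
  rows="-0.001 0 0.005 0 0 0 1; -0.002 0 0.01 0 0 0 1; -0.002 0 0.012 0 0 0 1; -0.002 0 0.012 0 0 0 1",
)

```text
clock: 11.33
eef_pos: [615.9, -144.0, 76.3]
tool_rot: [3.14, -0.212, 0.015]
force: [-5.9, 0.7, 7.6]
width: 59.5
gripper_force: 69.2
```

>>> move_arm(
  rows="0 0 0 0 0 0 -0.2; 0 0 0 0 0 0 -0.6; 0 0 0 0 0 0 -1; 0 0 0 0 0 0 -1; 0 0 0 0 0 0 -1; 0 0 0 0 0 0 -1",
)

```text
clock: 11.83
eef_pos: [616.4, -143.7, 75.0]
tool_rot: [3.139, -0.211, 0.016]
force: [-0.4, -0.7, -0.5]
width: 85.3
gripper_force: 0.0
```

Run:
```python
from h import *
np.set_printoptions(precision=4,suppress=True)
s=read_state();print(s["clock"],s["eef_pos"],s["tool_rot"],s["force"],s["width"])
R=tilt(-88.96,12);z=R.apply([0,0,1])
rel(s["eef_pos"]+[-75,0,20],R)
rel((500,-144.5,110),tilt(-88.96,45))
```

```text
11.8333 [ 616.3614 -143.7133   74.9578] [ 3.1394 -0.2114  0.0157] [-0.3557 -0.7099 -0.4751] 85.34690218846711
[-0.2304 -0.0037 -0.1177] [ 0.0017 -0.0013 -0.0015]
[-0.3547 -0.0031 -0.1956] [ 0.0021  0.3654 -0.001 ]
```

>>> move_arm(
  rows="-0.08 0 -0.017 0 0 0 -1; -0.18 0 -0.038 0 0 0 -1; -0.28 -0.001 -0.06 0 0 0 -1; -0.378 -0.002 -0.081 0 0 0 -1; -0.378 -0.003 -0.081 0 0 0 -1; -0.36 -0.003 -0.17 0 0.07 0 0.2; -0.355 -0.003 -0.195 0 0.15 0 0.6; -0.355 -0.003 -0.195 0.002 0.22 0 0.6; -0.355 -0.003 -0.195 0.002 0.3 0 0.6; -0.355 -0.003 -0.195 0.002 0.365 0 0.6; -0.355 -0.003 -0.195 0.002 0.365 0 0.6; -0.355 -0.003 -0.195 0.002 0.365 0 0.6",
)

```text
clock: 12.83
eef_pos: [534.7, -203.2, 221.5]
tool_rot: [-3.034, -0.547, 0.023]
force: [0.1, 0.1, -0.0]
width: 16.9
gripper_force: 0.0
```

Run:
```python
from h import *
np.set_printoptions(precision=4,suppress=True)
s=read_state();print(s["clock"],s["eef_pos"],s["tool_rot"],s["force"],s["qpos"],s["width"])
d=get_image("wrist");T=wT(d,s);S=get_image("scene")
g=d["img"].mean(2);m=(g<85).astype(np.uint8)
a=cv2.convertScaleAbs(d["img"][:,:,::-1],alpha=1.4)[:, :]
cv2.imwrite("pics/w3.png",a)
# dark rows/cols profile along tin centre line
k,D=K(d)
def proj(p):
    c=np.linalg.inv(T)@np.r_[p,1];q=np.array([[c[0],-c[1],-c[2]]]);return cv2.projectPoints(q,np.zeros(3),np.zeros(3),k,D)[0].ravel()
for p in((579,-144,101),(579,-114,101),(579,-174,101),(650,-144,101)):print(p,proj(p))
```

```text
12.8333 [ 534.7494 -203.2354  221.501 ] [-3.034  -0.5472  0.0232] [ 0.0928  0.1122 -0.0062] [ 0.7756  0.4711 -0.3421  2.1598 -1.0994  0.2328  0.0272] 16.87484692427687
(579, -144, 101) [275.2312 218.6231]
(579, -114, 101) [245.0574 216.6881]
(579, -174, 101) [306.1689 220.5969]
(650, -144, 101) [283.209  149.5614]
```

View pics/w3.png

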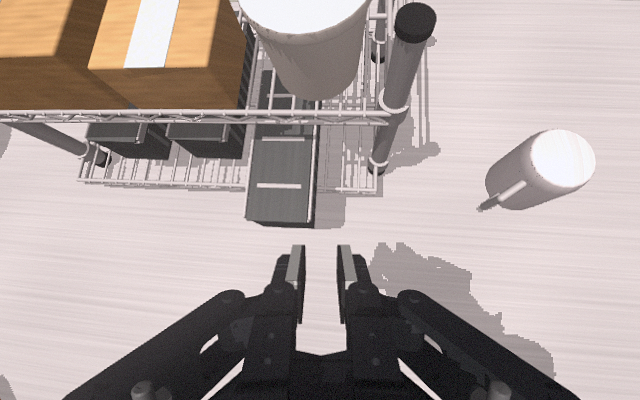

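The tin stands on the shelf in the free place, lip at about (284, 222), all upright. But q5 and q6 are at their limits, so the tool drifted up. I'll half-turn the hand the other way up here, which should put q5 mid-range for a tilted push.

Run:
```python
from h import *
np.set_printoptions(precision=4,suppress=True)
for az in(-60,-30,0):rel((500,-120,230),down(az))
```

```text
[-0.0776 -0.2979 -0.0483] [ 0.0237 -0.3565 -0.2959]
[-0.0776 -0.2979 -0.0483] [ 0.1189 -0.3492 -0.6201]
[-0.0776 -0.2979 -0.0483] [ 0.2169 -0.324  -0.9433]
```

>>> move_arm(
  rows="-0.07 -0.14 -0.05 0.01 -0.12 -0.1 1; -0.078 -0.298 -0.048 0.02 -0.24 -0.2 1; -0.078 -0.298 -0.048 0.024 -0.3565 -0.296 1; -0.078 -0.298 -0.048 0.024 -0.3565 -0.296 1; -0.078 -0.298 -0.048 0.119 -0.349 -0.62 1; -0.078 -0.298 -0.048 0.119 -0.349 -0.62 1; -0.078 -0.298 -0.048 0.119 -0.349 -0.62 1; -0.078 -0.298 -0.048 0.119 -0.349 -0.62 1; -0.078 -0.298 -0.048 0.217 -0.324 -0.943 1; -0.078 -0.298 -0.048 0.217 -0.324 -0.943 1; -0.078 -0.298 -0.048 0.217 -0.324 -0.943 1; -0.078 -0.298 -0.048 0.217 -0.324 -0.943 1",
)

```text
clock: 13.93
eef_pos: [500.0, -113.7, 228.4]
tool_rot: [3.128, -0.042, 1.268]
force: [-0.2, -0.2, 0.3]
width: 0.5
gripper_force: 0.0
```

Run:
```python
from h import *
np.set_printoptions(precision=4,suppress=True)
s=read_state();print(s["clock"],s["eef_pos"],s["tool_rot"],s["qpos"])
for az in(40,88,91):rel((500,-120,230),down(az))
```

```text
13.9333 [ 499.955  -113.7204  228.4087] [ 3.1276 -0.0416  1.2684] [ 0.1362  0.4494  0.0834  1.932  -0.1124  0.747  -0.0096]
[-0.0197  0.0065 -0.006 ] [ 0.0214 -0.0198 -0.637 ]
[-0.0197  0.0065 -0.006 ] [ 0.0306 -0.0104 -1.1702]
[-0.0197  0.0065 -0.006 ] [ 0.0311 -0.0097 -1.2036]
```

>>> move_arm(
  rows="-0.02 0.006 -0.006 0.02 -0.02 -0.3 1; -0.02 0.006 -0.006 0.02 -0.02 -0.3 1; -0.02 0.006 -0.006 0.02 -0.02 -0.3 1; -0.02 0.006 -0.006 0.02 -0.02 -0.3 1; -0.02 0.006 -0.006 0.02 -0.02 -0.637 1; -0.02 0.006 -0.006 0.02 -0.02 -0.637 1; -0.02 0.006 -0.006 0.02 -0.02 -0.637 1; -0.02 0.006 -0.006 0.02 -0.02 -0.637 1; -0.02 0.006 -0.006 0.02 -0.02 -0.95 1; -0.02 0.006 -0.006 0.02 -0.02 -0.95 1; -0.02 0.006 -0.006 0.02 -0.02 -0.95 1; -0.02 0.006 -0.006 0.02 -0.02 -0.95 1",
)

```text
clock: 14.93
eef_pos: [499.7, -120.0, 229.9]
tool_rot: [3.138, 0.012, 2.739]
force: [-0.1, -1.0, -0.2]
width: -0.1
gripper_force: 0.0
```

Run:
```python
from h import *
np.set_printoptions(precision=4,suppress=True)
s=read_state();print(s["clock"],s["eef_pos"],s["tool_rot"],s["qpos"])
R=tilt(91.04,-30); print(R.apply([0,0,1]))
for t in(0,-15,-30,-40):rel((500,-140,200),tilt(91.04,t))
```

```text
14.9333 [ 499.6593 -120.0041  229.8584] [3.1383 0.0119 2.7393] [ 0.3915  0.462  -0.2991  1.9157  0.1883  0.7783  1.1574]
[ 0.4999  0.0091 -0.866 ]
[-0.026  -0.0612  0.0996] [ 0.0005  0.0079 -0.2676]
[-0.026  -0.0612  0.0996] [-0.0346 -0.1563 -0.2661]
[-0.026  -0.0612  0.0996] [-0.0696 -0.3205 -0.2614]
[-0.026  -0.0612  0.0996] [-0.0929 -0.4299 -0.2566]
```

>>> move_arm(
  rows="-0.02 -0.06 0.05 0 0.008 -0.1 1; -0.026 -0.061 0.07 0 0.008 -0.18 1; -0.026 -0.061 0.1 0 0.008 -0.267 1; -0.026 -0.061 0.1 0 0.008 -0.267 1; -0.026 -0.061 0.1 -0.035 -0.156 -0.266 1; -0.026 -0.061 0.1 -0.035 -0.156 -0.266 1; -0.026 -0.061 0.1 -0.07 -0.32 -0.261 1; -0.026 -0.061 0.1 -0.07 -0.32 -0.261 1; -0.026 -0.061 0.1 -0.093 -0.43 -0.2566 1; -0.026 -0.061 0.1 -0.093 -0.43 -0.2566 1; -0.026 -0.061 0.1 -0.093 -0.43 -0.2566 1",
)

```text
clock: 15.85
eef_pos: [494.3, -153.6, 193.8]
tool_rot: [-3.087, 0.383, -3.132]
force: [-0.5, -0.8, -0.3]
width: 0.1
gripper_force: 0.0
```

Run:
```python
from h import *
np.set_printoptions(precision=4,suppress=True)
s=read_state();print(s["clock"],s["eef_pos"],s["tool_rot"],s["qpos"],s["width"])
R=Ro.from_euler("xyz",s["tool_rot"]);print(R.apply([[0,0,1],[0,1,0]]))
for t,p in((-40,(500,-145,200)),(-40,(500,-145,140)),(-40,(500,-145,100))):rel(p,tilt(91.04,t))
```

```text
15.85 [ 494.2951 -153.5722  193.8072] [-3.0871  0.3829 -3.1324] [ 0.7765  0.4825 -0.6799  2.2615  1.2466  0.2815  0.603 ] 0.05459217614452135
[[ 0.3735 -0.051  -0.9262]
 [ 0.0112  0.9987 -0.0505]]
[-0.0256  0.0277 -0.0135] [-0.0374 -0.2008  0.0005]
[0.0491 0.0378 0.1718] [-0.0374 -0.2008  0.0005]
[0.0989 0.0445 0.2953] [-0.0374 -0.2008  0.0005]
```

>>> move_arm(
  rows="-0.025 0.028 -0.013 -0.037 -0.2 0 1; -0.025 0.028 -0.013 -0.037 -0.2 0 1; -0.025 0.028 -0.013 -0.037 -0.2 0 1; -0.025 0.028 -0.013 -0.037 -0.2 0 1; -0.025 0.028 -0.013 -0.037 -0.2 0 1; -0.025 0.028 -0.013 -0.037 -0.2 0 1; -0.025 0.028 -0.013 -0.037 -0.2 0 1; -0.025 0.028 -0.013 -0.037 -0.2 0 1",
)

```text
clock: 16.52
eef_pos: [501.4, -146.9, 199.0]
tool_rot: [3.133, 0.691, -3.13]
force: [3.2, 8.0, 9.7]
width: -0.2
gripper_force: 0.0
```

Run:
```python
from h import *
np.set_printoptions(precision=4,suppress=True)
s=read_state();print(s["clock"],s["eef_pos"],s["tool_rot"],s["qpos"],s["width"])
R=Ro.from_euler("xyz",s["tool_rot"]);print(R.apply([[0,0,1],[0,1,0]]))
for t,p in((-45,(520,-144,150)),(-45,(540,-144,105))):rel(p,tilt(91.04,t))
```

```text
16.5167 [ 501.3898 -146.913   199.0054] [ 3.1329  0.6914 -3.1302] [ 1.1896  0.7794 -1.2472  2.4667  2.2361  0.6454 -0.2197] -0.2188589808184358
[[ 0.6375  0.016  -0.7703]
 [-0.0169  0.9998  0.0067]]
[0.0563 0.0076 0.1655] [ 0.0026 -0.0598 -0.0034]
[0.1006 0.0054 0.3236] [ 0.0026 -0.0598 -0.0034]
```

>>> move_arm(
  rows="0.015 0.002 0.04 0 -0.02 0 1; 0.03 0.004 0.08 0 -0.04 0 1; 0.045 0.006 0.12 0 -0.06 0 1; 0.056 0.0075 0.165 0 -0.06 0 1; 0.056 0.0075 0.165 0 -0.06 0 1; 0.056 0.0075 0.165 0 -0.06 0 1",
)

```text
clock: 17.02
eef_pos: [537.1, -151.3, 154.5]
tool_rot: [3.131, 0.772, -3.121]
force: [0.0, 0.9, 0.1]
width: 0.2
gripper_force: 0.0
```

Run:
```python
from h import *
np.set_printoptions(precision=4,suppress=True)
s=read_state();print(s["clock"],s["eef_pos"],s["tool_rot"],s["force"],s["torque"],s["qpos"],s["width"])
R=Ro.from_euler("xyz",s["tool_rot"]);print(R.apply([[0,0,1],[0,1,0]]))
for t,p in((-45,(520,-144,150)),(-45,(535,-144,105)),(-45,(540,-144,97))):rel(p,tilt(91.04,t))
d=get_image("side")["img"];cv2.imwrite("pics/s4.png",d[:,:,::-1])
```

```text
17.0167 [ 537.0659 -151.3274  154.5408] [ 3.1315  0.7723 -3.121 ] [0.0046 0.857  0.1236] [0.0082 0.7634 0.0104] [ 1.1447  1.0173 -1.2432  2.466   2.4206  0.8632 -0.2305] 0.1537423817065839
[[ 0.6974  0.0245 -0.7163]
 [-0.0277  0.9996  0.0072]]
[ 0.0509  0.0259 -0.0282] [ 0.0075 -0.0083  0.0011]
[0.1198 0.0234 0.1141] [ 0.0075 -0.0083  0.0011]
[0.1265 0.0228 0.1448] [ 0.0075 -0.0083  0.0011]
```

>>> move_arm(
  rows="0.03 0.01 0 0 -0.008 0 1; 0.06 0.02 0.05 0.007 -0.008 0 1; 0.1 0.023 0.1 0.007 -0.008 0 1; 0.13 0.023 0.15 0.007 -0.008 0 1; 0.14 0.023 0.155 0.007 -0.008 0 1; 0.14 0.023 0.155 0.007 -0.008 0 1; 0.14 0.023 0.155 0.007 -0.008 0 1",
)

```text
clock: 17.65
eef_pos: [547.6, -150.3, 94.0]
tool_rot: [3.141, 0.784, -3.123]
force: [-0.4, -0.5, 0.6]
width: -0.3
gripper_force: 0.0
```

Run:
```python
from h import *
np.set_printoptions(precision=4,suppress=True)
s=read_state();print(s["clock"],s["eef_pos"],s["tool_rot"],s["force"],s["qpos"])
d=get_image("wrist");T=wT(d,s)
R=tilt(91.04,-45)
for p in((555,-143.5,92),(640,-142.3,92)):rel(p,R)
S=get_image("scene")
k,D=K(d);o=np.array([657.8,-46.6,0]);y=np.radians(1.04)
# sample brightness rows along tin axis at z=101 in wrist view
g=cv2.GaussianBlur(d["img"].mean(2),(3,3),0)
for x in range(560,660,4):
    c=np.linalg.inv(T)@np.array([x,-143.5,101,1]);u=cv2.projectPoints(np.array([[c[0],-c[1],-c[2]]]),np.zeros(3),np.zeros(3),k,D)[0].ravel()
    ui=u.round().astype(int)
    print(x,ui,int(g[ui[1],ui[0]]) if 0<=ui[1]<400 and 0<=ui[0]<640 else None,end="; ")
```

```text
17.65 [ 547.6393 -150.3182   93.9755] [ 3.1407  0.7841 -3.1228] [-0.3935 -0.4863  0.5744] [ 1.1129  1.2504 -1.2466  2.4666  2.5017  1.0661 -0.1508]
[-0.0116  0.023   0.0229] [ 0.0004 -0.0004  0.0006]
[-0.2121  0.0215  0.2232] [ 0.0004 -0.0004  0.0006]
560 [332 293] 23; 564 [331 294] 22; 568 [331 295] 22; 572 [330 296] 23; 576 [330 298] 21; 580 [330 299] 21; 584 [329 300] 20; 588 [329 301] 20; 592 [329 302] 22; 596 [329 302] 22; 600 [328 303] 20; 604 [328 304] 22; 608 [328 305] 21; 612 [328 306] 19; 616 [327 306] 20; 620 [327 307] 20; 624 [327 308] 22; 628 [327 309] 24; 632 [327 309] 24; 636 [326 310] 26; 640 [326 310] 26; 644 [326 311] 25; 648 [326 312] 25; 652 [326 312] 25; 656 [325 313] 26;
```

>>> move_arm(
  rows="-0.005 0.022 0.012 0 0 0 1; -0.01 0.022 0.022 0 0 0 1; -0.03 0.022 0.04 0 0 0 1; -0.045 0.022 0.055 0 0 0 1; -0.06 0.022 0.07 0 0 0 1; -0.075 0.022 0.085 0 0 0 1; -0.09 0.022 0.1 0 0 0 1; -0.09 0.022 0.1 0 0 0 1",
)

```text
clock: 18.42
eef_pos: [589.0, -142.8, 91.2]
tool_rot: [3.14, 0.784, -3.124]
force: [-0.3, -0.3, 0.4]
width: -0.1
gripper_force: 0.0
```

Run:
```python
from h import *
np.set_printoptions(precision=4,suppress=True)
s=read_state();print(s["clock"],s["eef_pos"],s["tool_rot"],s["force"],s["qpos"])
rel((630,-142.5,93),tilt(91.04,-45))
```

```text
18.4167 [ 588.9546 -142.8005   91.2197] [ 3.1404  0.784  -3.1235] [-0.3116 -0.3356  0.3901] [ 1.0572  1.2517 -1.2394  2.3756  2.4715  1.031  -0.1276]
[-0.1011 -0.0016  0.0924] [ 0.0007 -0.0009 -0.    ]
```

>>> move_arm(
  rows="-0.02 -0.001 0.018 0 0 0 1; -0.035 -0.001 0.032 0 0 0 1; -0.05 -0.001 0.046 0 0 0 1; -0.065 -0.001 0.06 0 0 0 1; -0.08 -0.0015 0.073 0 0 0 1; -0.095 -0.0015 0.087 0 0 0 1; -0.101 -0.0015 0.0924 0 0 0 1",
)

```text
clock: 19.0
eef_pos: [629.7, -142.7, 92.6]
tool_rot: [3.14, 0.784, -3.124]
force: [-2.6, -0.3, -1.6]
width: 0.1
gripper_force: 1.2
```

Run:
```python
from h import *
np.set_printoptions(precision=4,suppress=True)
s=read_state();print(s["clock"],s["eef_pos"],s["tool_rot"],s["force"],s["qpos"])
D=get_image("side");k,dc=K(D);Ti=np.linalg.inv(D["extrinsics"]);g=cv2.GaussianBlur(D["img"],(3,3),0).mean(2)
o=np.array([657.8,-46.6,0]);a=np.radians(1.04);xr=np.array([np.cos(a),np.sin(a),0]);yr=np.array([-xr[1],xr[0],0])
def prof(ry,z,xs):
    P=np.array([o+x*xr+ry*yr+[0,0,z] for x in xs]);c=(Ti[:3,:3]@P.T).T+Ti[:3,3];c[:,1:]*=-1
    u=cv2.projectPoints(c,np.zeros(3),np.zeros(3),k,dc)[0][:,0];return cv2.remap(g.astype(np.float32),u[:,0].astype(np.float32)[None],u[:,1].astype(np.float32)[None],1)[0]
xs=np.arange(-40,60,4)
for n,ry in(("new",-95),("mid",0),("left",95)):
  for z in(98,70):print(n,z,prof(ry,z,xs).round().astype(int))
  print(n,"sideface",prof(ry-30,80,xs).round().astype(int))
```

```text
19.0 [ 629.7319 -142.6768   92.643 ] [ 3.1403  0.7836 -3.124 ] [-2.6166 -0.2635 -1.5714] [ 1.02    1.242  -1.2303  2.2763  2.4317  0.9701 -0.0866]
new 98 [ 58  47  41  42  57  78  72  62  69  77  78  77  71  65  66  69  80  91
  77  68  83  93  81  80 109]
new 70 [139 126 121  92  63  53  49  48  48  48  48  50  62  82  97 103 106 101
  95  96 100 103 105 100  94]
new sideface [91 62 50 48 47 47 48 48 50 52 53 55 60 62 56 55 61 62 56 55 61 63 56 59
 74]
mid 98 [ 42  43  43  43  43  44  48  50  50  50  50  55  59  58  56  55  56  56
  56  62  84 100  92  84 109]
mid 70 [43 42 42 42 43 45 46 46 44 42 42 43 46 48 48 52 66 78 80 82 83 82 82 81
 81]
mid sideface [50 59 63 61 53 45 42 42 42 43 46 49 52 59 66 70 71 66 61 63 68 65 62 67
 89]
left 98 [105 121 127 113  90  72  65  63  57  50  52  63  69  62  57  56  55  56
  59  71  96 115  99  83 107]
left 70 [90 75 63 58 57 62 77 88 77 60 49 45 44 44 44 45 48 55 63 67 64 63 65 67
 64]
left sideface [71 84 86 70 55 47 44 43 43 43 44 44 44 46 52 60 66 70 72 74 71 69 71 76
 82]
```

>>> move_arm(
  rows="-0.012 0 0.012 0 0 0 1; -0.02 0 0.02 0 0 0 1; -0.024 0 0.023 0 0 0 1; -0.024 0 0.023 0 0 0 1; 0.03 0 -0.03 0 0 0 1; 0.1 0 -0.1 0 0 0 1; 0.19 0 -0.19 0 0 0 1; 0.28 0 -0.28 0 0 0 1; 0.3 0 -0.4 0 0 0 1; 0.3 0 -0.5 0 0 0 1; 0.3 0 -0.5 0 0 0 1",
)

```text
clock: 19.97
eef_pos: [517.6, -181.1, 138.4]
tool_rot: [3.121, 0.761, -3.123]
force: [-0.5, -0.8, -0.1]
width: -0.2
gripper_force: 0.0
```

```bash
cat > m.py <<'E'
from h import *
np.set_printoptions(precision=1,suppress=True,linewidth=200)
s=read_state();print(s["clock"],s["eef_pos"],s["force"])
o=np.array([657.8,-46.6,0]);a=np.radians(1.04);xr=np.array([np.cos(a),np.sin(a),0]);yr=np.array([-xr[1],xr[0],0])
D=get_image("side");k,dc=K(D);Ti=np.linalg.inv(D["extrinsics"]);g=D["img"].mean(2).astype(np.float32)
def samp(P):
    c=(Ti[:3,:3]@np.array(P).T).T+Ti[:3,3];c[:,1:]*=-1
    u=cv2.projectPoints(c,np.zeros(3),np.zeros(3),k,dc)[0][:,0].astype(np.float32);return cv2.remap(g,u[:,:1],u[:,1:],1)[:,0]
xs=np.arange(-36,28,3);print("x",xs)
for n,ry in(("new",-95),("mid",0),("left",95)):
    print(n,"top",np.mean([samp([o+x*xr+(ry+w)*yr+[0,0,101] for x in xs]) for w in(-15,-8,0,8,15)],0).astype(int))
    print(n,"side",np.mean([samp([o+x*xr+(ry-30)*yr+[0,0,z] for x in xs]) for z in(55,60,65,70)],0).astype(int))
ys=np.arange(-140,-50,4);print("across ys",ys)
for x in(4,10,20):print(x,samp([o+x*xr+y*yr+[0,0,101] for y in ys]).astype(int))
E
python3 m.py
```

```text
19.9667 [ 517.6 -181.1  138.4] [-0.5 -0.8 -0.1]
x [-36 -33 -30 -27 -24 -21 -18 -15 -12  -9  -6  -3   0   3   6   9  12  15  18  21  24  27]
new top [78 74 69 64 57 54 53 54 54 54 55 68 79 81 74 63 66 69 66 64 64 66]
new side [154 151 151 138 124 109  88  74  64  56  52  51  52  56  56  56  56  58  70  70  61  57]
mid top [66 67 67 67 66 63 60 58 58 56 53 52 53 63 65 60 58 59 58 58 58 58]
mid side [147 142 131 128 127 125 121 103  89  79  68  58  52  51  54  55  56  55  57  62  67  66]
left top [116 123 125 124 126 124 119 110  99  85  65  56  62  76  76  66  60  58  58  59  59  58]
left side [158 152 148 140 125 113 107  96  81  67  57  52  53  54  55  55  56  59  71  67  60  56]
across ys [-140 -136 -132 -128 -124 -120 -116 -112 -108 -104 -100  -96  -92  -88  -84  -80  -76  -72  -68  -64  -60  -56  -52]
4 [ 74  95 103 111  96  82  81  81  80  81  82  82  81  81  82  72  72  74  85  94  84  68  57]
10 [ 72  93 103  99  77  68  61  65  65  66  66  65  62  61  61  60  59  59  70  84  72  67  70]
20 [ 72  94 117 122 101  86  76  70  76  73  65  60  60  59  58  58  58  60  71  83  83  69  57]
```

```bash
cat >> m.py <<'E'
print("yaw check")
xs=np.arange(-12,16,1.)
for n,ry in(("new",-95),("mid",0),("left",95)):
  for w in(-20,-10,0,10,20):
    v=np.mean([samp([o+x*xr+(ry+w+e)*yr+[0,0,101] for x in xs]) for e in(-3,-1,1,3)],0);v=v-v.min();gd=np.diff(v)
    print(n,w,"max",xs[v.argmax()],"rise",xs[gd.argmax()]+.5)
S=get_image("scene");D=S;k,dc=K(D);Ti=np.linalg.inv(D["extrinsics"]);g=D["img"].mean(2).astype(np.float32)
ys=np.arange(-45,46,3);
for n,ry in(("new",-95),("mid",0),("left",95)):
  print(n,"back top x=150-165 dark across",np.mean([samp([o+x*xr+(ry+w)*yr+[0,0,101] for w in ys]) for x in range(146,166,2)],0).astype(int))
  print(n,"      x=120-140",np.mean([samp([o+x*xr+(ry+w)*yr+[0,0,101] for w in ys]) for x in range(120,140,2)],0).astype(int))
E
python3 m.py | sed -n '/yaw/,$p'
```

```text
yaw check
new -20 max 2.0 rise -3.5
new -10 max 3.0 rise -3.5
new 0 max 2.0 rise -3.5
new 10 max 2.0 rise -2.5
new 20 max 1.0 rise -2.5
mid -20 max 5.0 rise 1.5
mid -10 max 5.0 rise 1.5
mid 0 max 5.0 rise 1.5
mid 10 max -12.0 rise 1.5
mid 20 max -8.0 rise -11.5
left -20 max 4.0 rise -0.5
left -10 max 4.0 rise 0.5
left 0 max 5.0 rise 0.5
left 10 max -12.0 rise 0.5
left 20 max -11.0 rise 2.5
new back top x=150-165 dark across [ 90  90  91 100 114  87  72  74  63  71  74 113  73  74  71  65  72  75  84  71  69  60  68  68  70 102  58  86  88  95  92]
new       x=120-140 [ 93  93  93 103 116  92  77  79  73  77  80 116  79  78  78  71  79  84 110  77  77  70  73  78  84  93  73  91  94 104  85]
mid back top x=150-165 dark across [107  80  90 101  94  74  83  89  74  62  73  72  73  85 102  67  66  73  72  75 109  74  61  72  84 110  89 102 109 109  88]
mid       x=120-140 [111  95  93  95 102  82  90 118  87  88  90  90  92 108  94  76  77  87  88  89  98  89  73  78  86 100  94 103 105  91  92]
left back top x=150-165 dark across [ 87  85 101 102 102  87  73  72  79 107  64  74  74  75  74  77  82  77  74  74  73  72  82 117  75  99 109  94  99 102  90]
left       x=120-140 [ 94  96 116 111 110  84  77  77  87 107  76  85  84  84  84  87  90  85  87  88  89  88  91 117  80  97 121 114 101 109 111]
```

```bash
python3 -c "
from cell import *
print(finish_job())"
```

```text
the job is handed in; nothing more can be done
None
```

I handed the job in: the tin's lid was slid shut on the counter, and the tin now stands upright and square in the free place on the lower shelf. Its lip is about 4 mm in front of its neighbours' by camera, within the 10 mm limit; I got no result back from the judging.

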